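Fit the spare pump roller head from behind the reagent bottles

TASK

The spare roller head of the sample pump lies behind the three reagent bottles on the white caddy. First, leaving the roller head where it lies, stand all three bottles aside upright in the steel drip tray; then fit the roller head onto the pump's flatted shaft, turned so that the D-shaped bore matches, and push it fully down until it sits flat on the collar. Only then put each bottle back upright in the middle of the grey pad it came from, without ever tipping a bottle over.

Things in the scene. Friction and masses are not known exactly. Their poses are not given: they have to be found in the camera images.
- jar: squat round white plastic jar, 60 mm diameter, 80 mm tall, 0.2 kg. Grip it by its ribbed round white lid, 52 mm diameter, spanning 60 to 80 mm above the underside. Origin: centre of the underside; z up. It stands centred on one of the caddy's three pads (which one varies).
- square_bottle: brown glass bottle, square body 52 x 52 mm (80 mm tall, sloping shoulder up to 92), 114 mm tall in all, 0.24 kg. Grip it by its ribbed round black cap, 36 mm diameter, spanning 92 to 114 mm above the underside. Origin: centre of the underside; x, y along the body's sides, z up. It stands centred on one of the caddy's three pads (which one varies).
- slim_bottle: slim round white plastic bottle, 42 mm diameter, 136 mm tall, 0.16 kg. Grip it by its ribbed round grey cap, 28 mm diameter, spanning 112 to 136 mm above the underside. Origin: centre of the underside; z up. It stands centred on one of the caddy's three pads (which one varies).
- roller_head: 0.16 kg, lies flat behind the bottles. Grey discs, 66 mm diameter, with rollers between (0 to 24 mm above the underside); on top a 36 x 36 mm square aluminium hub (24 to 44 mm) to grip by opposite sides. D-bore right through: round part 23 mm diameter, flat 7.5 mm from the axis on the +x side, marked by a black dot. Origin: centre of underside; z up the bore, x square to two hub sides
- pump: fixed grey box 130 x 130 x 66 mm, dial on its -x side; left or right of the caddy. Amid its top a dark collar (52 mm diameter, top at 70 mm), the seat for the roller head, and an upright shaft, 20 mm diameter, 70 to 99.5 mm high, end chamfered; its flat, 6 mm from the axis, faces +x (black dot). Origin: on the shaft axis at bench height. Seated, both x axes agree (10 degrees of play)
- drip_tray: side area: shallow fixed steel tray, 250 mm along x, 110 mm along y, walls 5 mm thick and 12 mm high, floor 5 mm thick. Origin: centre of the underside, at bench height; z up. Empty at the start, with room for the three bottles in a row along x, 80 mm apart. It lies on the other side of the caddy from the pump.
- caddy: fixed white plastic tray, 180 mm along x, 250 mm along y, walls 5 mm thick and 12 mm high, floor 5 mm thick. Three round grey pads, 68 mm diameter, flush with the floor, at x = -38 mm, y = -80, 0 and +80 mm (robot's side); the roller head lies behind them at about x = +40 mm. Origin: centre of the underside, at bench height; z up.
Not all that is in view belongs to the job. What is shaped like the jar but yellow is not meant.

How it is judged:
By the outcome, as a careful person would: the job done as asked, in the order asked, and still so for the second after the job is handed in, with the robot touching nothing.
It also fails if it takes over 144 s, if anything falls off the work surface, if the arm or the gripper's body presses on something with over 40 N, if the wrist force passes 120 N, or if a joint passes its speed limit or range.

ROBOT

A 6-joint arm with a two-finger parallel gripper is mounted at the origin on the work surface. World frame = base frame: x ahead of the robot, y to its left, z up, the work surface at z = 0. Lengths are in m, angles in rad, forces in N, time in s.
With the tool pointing down it reaches from about 0.25 to 0.725 m from the base axis. Payload 4 kg.
Tool frame: the origin (TCP) lies midway between the tips of the shut fingers; the grasp point (between the pads) lies 19 mm behind it; z points along the fingers, y is the line along which they close (so a half turn about z gives the same grasp; the last joint's range is limited). The gripper opens to 85 mm and grips with 20 to 120 N. Pads are 22 mm wide; open, the fingers measure 114 mm over their backs; the gripper's body (76 mm by 85 mm) begins 54 mm behind the grasp point. The pads swing forward as they close: fully open they stand 13 mm farther back than shut.
Start: joints at [-1.348, 0.241, 0.005, 1.335, 0, 1.571], TCP at [0.11, -0.488, 0.197] pointing down, gripper open.
Joint ranges: [-2.72, 2.72], [-1.05, 1.87], [-1.09, 1.28], [-1.99, 2.15], [-1.42, 1.44], [-3.14, 3.14]. Speed limits (rad/s): [2.79, 2.79, 3.14, 3.14, 3.14, 3.14].

INTERFACE

Orientations are given as a unit quaternion [x, y, z, w].
In Python, from workcell import monitor, vision, job gives the robot as it stands.
- The arm moves only by the tool move_arm, never from a script. Its argument "moves" is a list that holds one entry, the list of rows, each a list of 5 numbers: the shift along the world's x, y, z in m, then the turn about the world's z in degrees, then the opening in per cent of the stroke, from 0 (shut) to 100 (fully open). In form: [[[x, y, z, turn, gripper], ...]]. A call has 1 to 5 rows; each row is the pose to reach, as a shift and turn from the pose commanded when the call began; what a row does not reach only later rows make up. A row lasts 1/8 s, in which the tool goes at most 62.5 mm and 10.7 degrees, less where a joint would pass 70% of its speed; a pose out of reach is approached as far as the arm can. A call with a gripper value outside its range is refused whole. The fingers move at their own pace and stop on an object; the grip force is fixed at half the most. Time passes only in rows, so rows that repeat a pose let the fingers close. It gives the time, the measured TCP pose, the force, the opening and the grip force at its end, in the units of the state.
- monitor.get_obs(): the state, without advancing time (a new reading comes with each control period).
- vision.camera(name): name is "side" or "top"; returns a dict with "color" (420x560x3 uint8, red, green, blue), "camera_matrix" (3x3 intrinsics, pixels), "eye" and "attitude" of the camera in the world. Camera axes: x right, y up, looking along -z (the intrinsics and any distortion apply to the point x, -y, -z); pixel columns grow to the right and rows downward; lengths in m; the calibration is good to about 2 mm. A picture is of the moment at which its call begins. There is no depth.
- job.job_done(): hands the job in; it is judged then, once.
The state is a dict: "clock": time; "joint_pos": joint angles; "joint_vel": joint speeds; "tau": joint torques, N m; "eef_pos": TCP position; "tool_rot": TCP orientation; "ft_force": force on the tool from outside, world axes, zero at the start; "ft_torque": the same for the moment, N m; "grip_width": finger opening in m; "grasp_force": force on a finger pad.
Only numpy, scipy, OpenCV 4.12 (cv2) and the standard library are available. Lean on these libraries where they do the work, as an engineer would, in place of code of your own. Each camera call takes 0.05 s, during which the arm holds its last target. There are 200 camera calls.

## Working session

There is one attempt and no reset: what is moved stays moved. The work goes in short steps, Python scripts to look and compute and a tool call to move; the robot and the scene stay as the last step left them, time stands still between calls to the robot, and variables do not carry over. Pictures are saved under pics/ and viewed, at most 14 in all, crops included, and the job is handed in when it is done.

Besides the shell and the picture viewer there is one more tool, called after ">>>" as a command line: name --argument value ..., lists and objects as JSON in quotes. move_arm: Moves the arm, as the interface text tells. Its arguments: {"type":"object","properties":{"moves":{"type":"array","items":{"type":"array","items":{"type":"array","items":{"type":"number"}}}}},"required":["moves"]}

```bash
mkdir -p pics; ls; cat > h.py <<'E'
import numpy as np, cv2
from workcell import monitor, vision, job
from scipy.spatial.transform import Rotation as R
def snap(n,f):
    c=vision.camera(n); cv2.imwrite('pics/'+f,c['color'][:,:,::-1]); np.savez('pics/'+f+'.npz',**{k:v for k,v in c.items()}); return c
def rot(c):
    a=np.array(c['attitude']); return R.from_quat(a).as_matrix() if a.shape==(4,) else a
def p2w(c,u,v,z):
    K=c['camera_matrix']; d=np.linalg.inv(K)@np.array([u,v,1.]); d=rot(c)@np.array([d[0],-d[1],-d[2]]); e=np.array(c['eye']); return e+d*(z-e[2])/d[2]
def w2p(c,p):
    q=rot(c).T@(np.array(p)-c['eye']); q=c['camera_matrix']@np.array([q[0],-q[1],-q[2]]); return q[:2]/q[2]
E
python3 - <<'E'
from h import *
for n in('top','side'):
    c=snap(n,n+'0.png'); print({k:v for k,v in c.items() if k!='color'})
print(monitor.get_obs())
E
```

```text
pics
{'camera_matrix': array([[441.52604567,   0.        , 280.17651547],
       [  0.        , 441.52604567, 208.24578665],
       [  0.        ,   0.        ,   1.        ]]), 'eye': array([ 0.3406347 , -0.01031402,  0.98304898]), 'attitude': array([ 0.05265112, -0.0411187 , -0.70533758,  0.70571666])}
{'camera_matrix': array([[528.07038348,   0.        , 288.51246484],
       [  0.        , 528.07038348, 212.1432033 ],
       [  0.        ,   0.        ,   1.        ]]), 'eye': array([-0.11967248,  0.66499766,  0.79592543]), 'attitude': array([-0.15528057,  0.39006317,  0.84485985, -0.33158786])}
{'clock': 0.1, 'joint_pos': array([-1.34801556e+00,  2.41350829e-01,  3.88301334e-03,  1.33520538e+00,
       -8.84173963e-07,  1.57076866e+00]), 'joint_vel': array([ 0.00017748, -0.00253247,  0.00240933, -0.00091041,  0.00174779,
       -0.00106406]), 'tau': array([ 7.54721405e-04, -3.73138404e+01,  2.53009880e+01,  1.08632739e-02,
        1.78725525e-06,  5.17276355e-08]), 'eef_pos': array([ 0.11033384, -0.48703817,  0.19620464]), 'tool_rot': array([ 9.93800528e-01,  1.11173872e-01, -1.04742748e-04, -9.32568695e-04]), 'ft_force': array([ 0.26248426, -0.4652047 , -0.44457775]), 'ft_torque': array([-0.05356321,  0.0254163 , -0.02358912]), 'grasp_force': 0.0, 'grip_width': 0.08550588170167092}
```

View pics/top0.png

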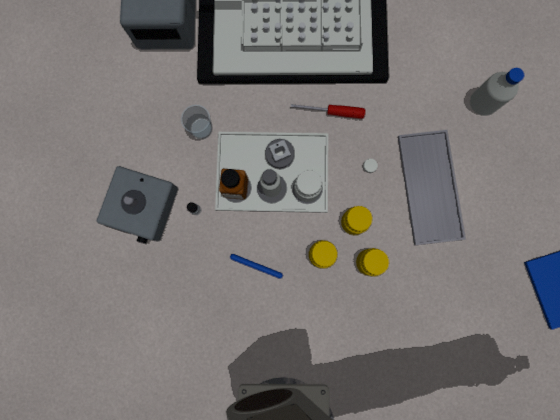

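View pics/side0.png

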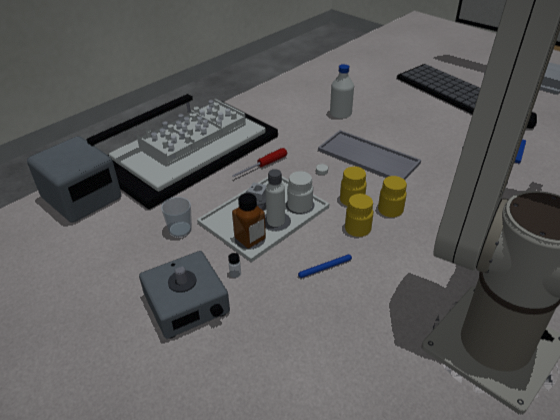

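Top view: pump is at (133,203), square bottle cap at (232,178), slim cap at (269,178), jar lid at (309,182), roller head at (279,152) and tray with corners (400,134), (445,131), (464,240), (415,243). The side view agrees. Next I'll enlarge the caddy and pump.

```bash
python3 - <<'E'
import cv2
i=cv2.imread('pics/top0.png')
cv2.imwrite('pics/c1.png',cv2.resize(i[120:220,205:338],None,fx=6,fy=6,interpolation=cv2.INTER_CUBIC))
a=cv2.resize(i[160:250,92:182],None,fx=5,fy=5,interpolation=cv2.INTER_CUBIC)
b=cv2.resize(i[122:250,395:470],(263,450),interpolation=cv2.INTER_CUBIC)
cv2.imwrite('pics/c2.png',cv2.hconcat([a,b]))
E
```

```text
(no output)
```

View pics/c1.png

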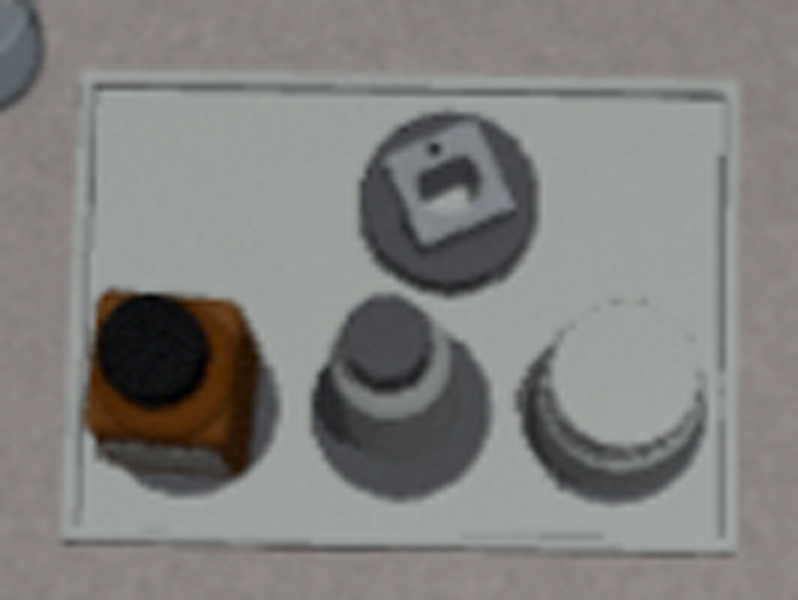

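View pics/c2.png

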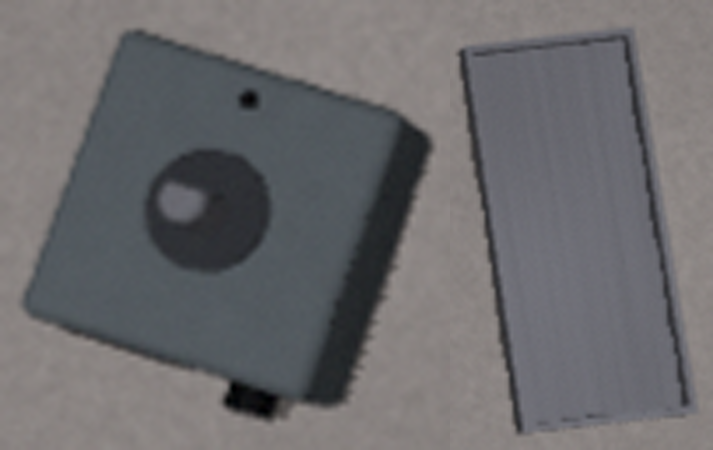

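Enlarged crop 1: cap tops are at (152,350), (387,340) and (630,372), and the hub corners are at (383,155), (472,118), (516,208) and (425,250), with the dot at (434,149). Crop 2: the collar is centred at (208,210), with the dot at (249,99), and the tray corners are (460,47), (632,30), (695,408) and (520,432).

```bash
cat > m.py <<'E'
from h import *
c=dict(np.load('pics/top0.png.npz'))
def W(pts,z,f,ox,oy,tx=0): return np.array([p2w(c,ox+(x-tx+.5)/f-.5,oy+(y+.5)/f-.5,z)[:2] for x,y in pts])
A=lambda pts,z:W(pts,z,6,205,120)
P=lambda pts,z:W(pts,z,5,92,160)
T=lambda pts,z:W(pts,z,3.51,395,122,450)
def ang(v): return np.degrees(np.arctan2(v[1],v[0]))
np.set_printoptions(precision=4,suppress=True)
cd=A([(85,72),(738,82),(735,552),(65,543)],.012); cc=cd.mean(0)
cy=ang((cd[0]+cd[1]-cd[2]-cd[3])); cy2=ang(cd[0]+cd[3]-cd[1]-cd[2])-90; print('caddy',cc,cy,cy2,np.linalg.norm(cd[0]-cd[1]),np.linalg.norm(cd[1]-cd[2]))
a=np.radians((cy+cy2)/2); Rm=np.array([[np.cos(a),-np.sin(a)],[np.sin(a),np.cos(a)]])
for y in(.08,0,-.08): print('pad',y,cc+Rm@[-.038,y])
print('sq',A([(152,350)],.119),'slim',A([(387,340)],.141),'jar',A([(630,372)],.085))
h=A([(383,155),(472,118),(516,208),(425,250)],.049); print('hub',h.mean(0),ang(h[0]+h[1]-h[2]-h[3]),ang(h[0]+h[3]-h[1]-h[2])-90, 'disc',A([(449,203)],.029),'dot',ang(A([(434,149)],.049)[0]-h.mean(0)))
col=P([(208,210)],.07)[0]; print('pump',col,P([(182,202)],.0995),'dot',ang(P([(249,99)],.066)[0]-col))
pc=P([(130,32),(400,108),(310,400),(28,305)],.066); print(pc.mean(0),ang(pc[0]-pc[3]),ang(pc[0]-pc[1])-90,np.linalg.norm(pc[0]-pc[3]),np.linalg.norm(pc[0]-pc[1]))
t=T([(460,47),(632,30),(695,408),(520,432)],.012); tc=t.mean(0); ty=ang(t[0]+t[1]-t[2]-t[3]); print('tray',tc,ty,ang(t[0]+t[3]-t[1]-t[2])-90,np.linalg.norm(t[0]-t[1]),np.linalg.norm(t[1]-t[2]))
a=np.radians(ty)
for d in(.08,0,-.08): print(tc+d*np.array([np.cos(a),np.sin(a)]))
E
python3 m.py
```

```text
caddy [0.5543 0.024 ] -1.1427886736373993 -0.9523185238965937 0.24740848533044452 0.17896856844883552
pad 0.08 [0.5178 0.1046]
pad 0 [0.5163 0.0246]
pad -0.08 [ 0.5148 -0.0553]
sq [[0.5171 0.1044]] slim [[0.5158 0.0252]] jar [[ 0.5161 -0.0562]]
hub [0.593  0.0069] 24.422760900414037 24.137727110889855 disc [[0.5906 0.0073]] dot 23.520773274355463
pump [0.4768 0.3138] [[0.4757 0.3141]] dot -16.078436526084726
[0.4774 0.3114] -17.613340932952553 -15.850771501898038 0.12297721144250598 0.12157880423322497
tray [ 0.5198 -0.3285] 6.541641238027698 6.729979146844258 0.11111084532821651 0.24471401204371268
[ 0.5993 -0.3194]
[ 0.5198 -0.3285]
[ 0.4404 -0.3376]
```

>>> move_arm --moves '[[[0.04, 0.045, 0.01, 8, 100], [0.08, 0.09, 0.02, 18, 100], [0.12, 0.135, 0.03, 28, 100], [0.16, 0.18, 0.03, 38, 100], [0.2, 0.22, 0.03, 46, 100]]]'

```text
clock: 0.72
eef_pos: [0.3113, -0.2659, 0.227]
tool_rot: [0.87, 0.493, 0.0, 0.0]
ft_force: [0.6, -1.1, -0.6]
grip_width: 0.0855
grasp_force: 0.0
```

>>> move_arm --moves '[[[0.04, 0.045, 0, 8, 100], [0.08, 0.09, 0, 16, 100], [0.12, 0.135, 0, 24, 100], [0.16, 0.18, 0, 30, 100], [0.2, 0.208, 0, 30, 100]]]'

```text
clock: 1.35
eef_pos: [0.5113, -0.0573, 0.2267]
tool_rot: [0.714, 0.7, -0.0, -0.0]
ft_force: [0.5, -0.2, 0.2]
grip_width: 0.0852
grasp_force: 0.0
```

>>> move_arm --moves '[[[0.006, 0.004, -0.04, 0, 100], [0.006, 0.004, -0.08, 0, 100], [0.006, 0.004, -0.1, 0, 100], [0.006, 0.004, -0.1, 0, 100]]]'

```text
clock: 1.85
eef_pos: [0.5144, -0.0553, 0.1248]
tool_rot: [0.715, 0.699, -0.002, -0.002]
ft_force: [0.7, -0.8, 1.0]
grip_width: 0.0853
grasp_force: 0.0
```

>>> move_arm --moves '[[[0.001, 0, -0.03, 0, 100], [0.001, 0, -0.058, 0, 100], [0.001, 0, -0.058, 0, 100], [0.001, 0, -0.058, 0, 0], [0.001, 0, -0.058, 0, 0]]]'

```text
clock: 2.48
eef_pos: [0.5189, -0.0558, 0.0708]
tool_rot: [0.715, 0.699, 0.001, 0.001]
ft_force: [-0.2, 0.4, 0.6]
grip_width: 0.0513
grasp_force: 0.0
```

>>> move_arm --moves '[[[0, 0, 0, 0, 0], [0, 0, 0, 0, 0], [0, 0, 0, 0, 0]]]'

```text
clock: 2.85
eef_pos: [0.5175, -0.0556, 0.0692]
tool_rot: [0.715, 0.699, 0.0, 0.0]
ft_force: [0.3, 0.1, 0.4]
grip_width: -0.0
grasp_force: 0.0
```

```bash
python3 - <<'E'
from h import *
a=snap('top','t1.png')['color'];b=snap('side','s1.png')['color']
i=np.hstack([cv2.resize(a[110:250,190:350],(400,350)),cv2.resize(b[150:290,180:340],(400,350))])
cv2.imwrite('pics/v1.png',i[:,:,::-1]); print(monitor.get_obs()['eef_pos'])
E
```

```text
[ 0.51744405 -0.0556243   0.06900713]
```

View pics/v1.png

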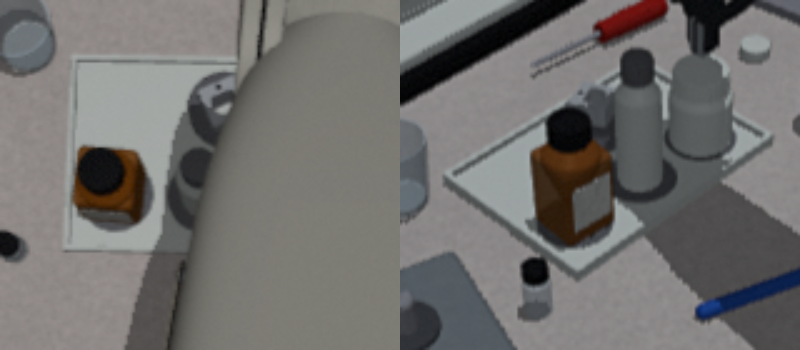

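```bash
python3 - <<'E'
from h import *
c=dict(np.load('pics/side0.png.npz'))
for z in(.005,.065,.085): print(z,w2p(c,[.516,-.056,z]))
for z in(.069,.089,.11): print(w2p(c,[.5174,-.0556,z]))
i=np.hstack([cv2.resize(cv2.imread(f'pics/{f}')[110:230,250:350],(400,480),interpolation=cv2.INTER_CUBIC) for f in('side0.png','s1.png')])
cv2.imwrite('pics/v2.png',i)
E
```

```text
0.005 [300.82101002 203.8832925 ]
0.065 [301.12042828 183.5864593 ]
0.085 [301.22456964 176.52697111]
[300.56650725 182.01306376]
[300.66480514 174.92410776]
[300.7703462  167.31279551]
```

View pics/v2.png

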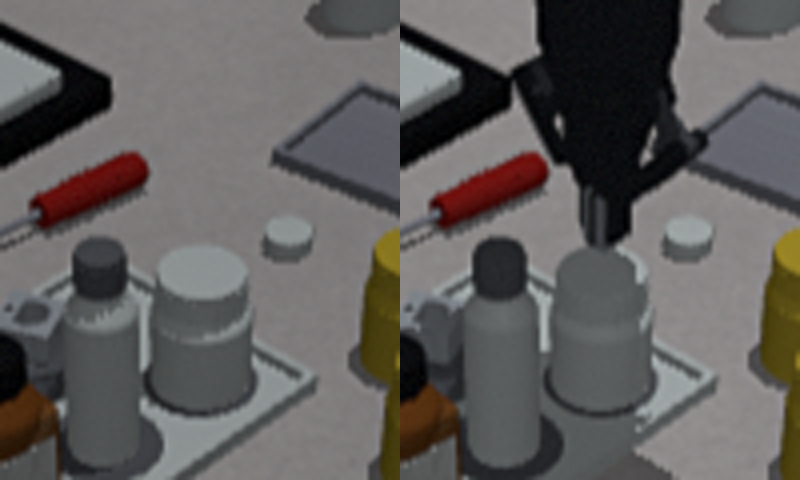

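>>> move_arm --moves '[[[0, 0, 0.05, 0, 0], [0, 0, 0.1, 0, 0], [0, -0.05, 0.1, 0, 0], [-0.02, -0.1, 0.1, 0, 0], [-0.02, -0.15, 0.1, 0, 0]]]'

```text
clock: 3.58
eef_pos: [0.4964, -0.2067, 0.1693]
tool_rot: [0.715, 0.7, -0.0, -0.0]
ft_force: [1.4, 0.0, -0.4]
grip_width: -0.0
grasp_force: 0.0
```

>>> move_arm --moves '[[[0, 0, 0, 0, 0], [0, 0, 0, 0, 0]]]'

```text
clock: 3.82
eef_pos: [0.4972, -0.2055, 0.1687]
tool_rot: [0.715, 0.699, 0.0, -0.0]
ft_force: [0.9, -0.5, 0.5]
grip_width: -0.0001
grasp_force: 0.0
```

```bash
python3 - <<'E'
from h import *
ct=snap('top','t2.png');cs=snap('side','s2.png'); e=monitor.get_obs()['eef_pos']; print(e,w2p(ct,e),w2p(cs,e),w2p(ct,[0,0,0]),w2p(cs,[0,0,0]))
u,v=w2p(ct,e).astype(int);u2,v2=w2p(cs,e).astype(int);print(u,v,u2,v2)
f=lambda i,u,v:cv2.resize(i[v-60:v+60,u-50:u+50],(400,480),interpolation=cv2.INTER_CUBIC)
cv2.imwrite('pics/v3.png',np.hstack([f(ct['color'],u,v),f(cs['color'],u2,v2)])[:,:,::-1])
E
```

```text
[ 0.497473   -0.20459668  0.16889636] [391.42174323 182.62729427] [350.95440063 121.92041448] [282.59888556 430.4503042 ] [493.88943623 344.55944609]
391 182 350 121
```

View pics/v3.png

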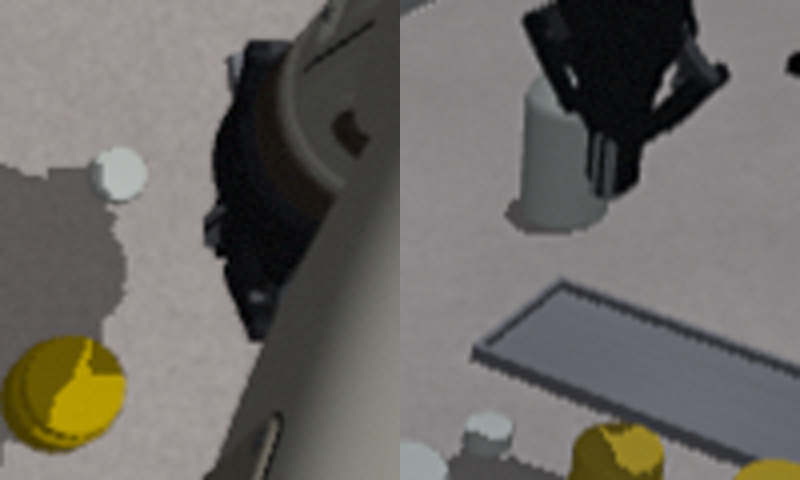

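Both crops centre on the predicted tip. In the side view the tip shows at (612,195) instead of (604,244), and in the top view its left edge is at (207,225). The real fingertip is clearly off the reported TCP, so I'll triangulate it.

```bash
python3 - <<'E'
from h import *
from scipy.optimize import least_squares as LS
ct=dict(np.load('pics/t2.png.npz'));cs=dict(np.load('pics/s2.png.npz'))
e=np.array([.4975,-.2046,.1689])
f=lambda d:np.r_[w2p(ct,e+d+[0,.011,0.0])-[392.75,178.25],w2p(cs,e+d)-[353,109.75]]
r=LS(f,[0,0,0]);print(r.x,r.fun)
f2=lambda d:f([0,0,d[0]]);r=LS(f2,[0]);print(r.x,r.fun)
# check caddy & bottles in side view against top-derived positions
print(w2p(cs,[.5171,.1044,.119]),w2p(cs,[.5158,.0252,.141]),w2p(cs,[.4757,.3141,.0995]))
for n,p in dict(t1=[.5993,-.3194,.0],).items(): pass
a=np.radians(6.6);tc=np.array([.5198,-.3285])
for sx,sy in((1,1),(1,-1),(-1,-1),(-1,1)):
  q=tc+np.array([[np.cos(a),-np.sin(a)],[np.sin(a),np.cos(a)]])@[.125*sx,.055*sy]; print(w2p(cs,[*q,.012]))
E
```

```text
[ 0.00255801 -0.00716538  0.0275246 ] [ 0.05484293  0.08032646 -0.12122984 -0.01458832]
[0.03458937] [-2.98451304  0.70332414 -0.93457452 -1.24487229]
[248.71841655 197.25359974] [275.82787188 172.0344139 ] [181.3565148  268.64121336]
[317.82321105 146.87823118]
[339.7012481  129.36016917]
[421.53009677 159.26897368]
[401.97778326 179.85824998]
```

>>> move_arm --moves '[[[0.01, 0.05, 0, 0, 100], [0.019, 0.1, 0, 0, 100], [0.019, 0.152, 0, 0, 100], [0.019, 0.152, -0.03, 0, 100], [0.019, 0.152, -0.06, 0, 100]]]'

```text
clock: 4.55
eef_pos: [0.517, -0.0511, 0.1089]
tool_rot: [0.713, 0.701, 0.001, 0.001]
ft_force: [-0.2, 0.5, -0.4]
grip_width: 0.0853
grasp_force: 0.0
```

>>> move_arm --moves '[[[0, 0, -0.03, 0, 100], [0, 0, -0.05, 0, 100], [0, 0, -0.065, 0, 100], [0, 0, -0.07, 0, 100], [0, 0, -0.07, 0, 100]]]'

```text
clock: 5.18
eef_pos: [0.5167, -0.0534, 0.0392]
tool_rot: [0.715, 0.7, 0.0, 0.0]
ft_force: [-0.9, -0.9, 0.9]
grip_width: 0.0855
grasp_force: 0.0
```

>>> move_arm --moves '[[[0, 0, 0, 0, 0], [0, 0, 0, 0, 0], [0, 0, 0, 0, 0], [0, 0, 0, 0, 0]]]'

```text
clock: 5.68
eef_pos: [0.5175, -0.0538, 0.0403]
tool_rot: [0.715, 0.699, 0.001, 0.001]
ft_force: [-0.1, 0.6, 6.3]
grip_width: 0.0492
grasp_force: 61.1
```

>>> move_arm --moves '[[[0, 0, 0.01, 0, 0], [0, 0, 0.025, 0, 0], [0, 0, 0.04, 0, 0], [0, 0, 0.05, 0, 0], [0, 0, 0.05, 0, 0]]]'

```text
clock: 6.3
eef_pos: [0.5175, -0.0537, 0.0903]
tool_rot: [0.715, 0.699, 0.001, 0.001]
ft_force: [-0.8, -0.1, -3.7]
grip_width: 0.0488
grasp_force: 62.6
```

```bash
python3 - <<'E'
from h import *
cs=snap('side','s3.png')
cv2.imwrite('pics/v4.png',cv2.resize(cs['color'][100:240,230:360],None,fx=4,fy=4,interpolation=cv2.INTER_CUBIC)[:,:,::-1])
e=monitor.get_obs()['eef_pos'];print(e)
for z in(-.03,.035,.05,.015):
  u=w2p(cs,e+[0,0,z]);print(z,(u-[230,100])*4)
E
```

```text
[ 0.51676462 -0.05368082  0.0894416 ]
-0.03 [280.66322442 343.34993096]
0.035 [281.90992842 249.82151869]
0.05 [282.21051676 227.27121804]
0.015 [281.51684741 279.31066998]
```

View pics/v4.png

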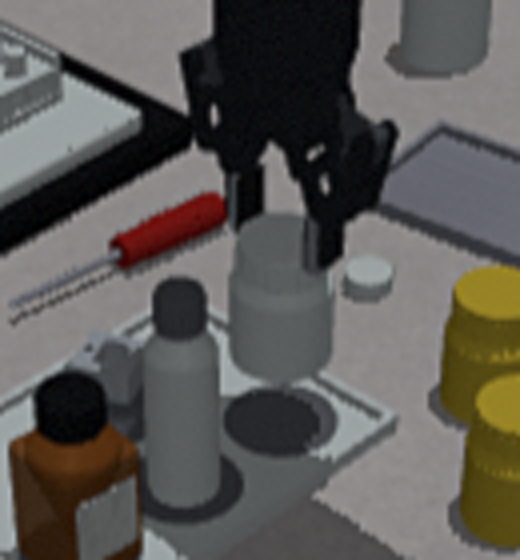

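The jar hangs upright in the fingers. Next is the tray.

>>> move_arm --moves '[[[0, 0, 0.04, 0, 0], [0, 0, 0.08, -5, 0], [-0.015, -0.04, 0.09, -14, 0], [-0.03, -0.09, 0.09, -24, 0], [-0.04, -0.14, 0.09, -34, 0]]]'

```text
clock: 6.98
eef_pos: [0.4755, -0.1945, 0.1786]
tool_rot: [0.889, 0.458, -0.0, -0.0]
ft_force: [1.2, 0.7, -2.5]
grip_width: 0.0492
grasp_force: 63.4
```

>>> move_arm --moves '[[[-0.01, -0.04, 0, -10, 0], [-0.02, -0.08, 0, -20, 0], [-0.03, -0.12, 0, -30, 0], [-0.036, -0.144, 0, -40, 0], [-0.036, -0.144, 0, -48, 0]]]'

```text
clock: 7.6
eef_pos: [0.4392, -0.3393, 0.1778]
tool_rot: [0.998, 0.055, -0.001, -0.0]
ft_force: [0.1, 0.8, -2.0]
grip_width: 0.049
grasp_force: 63.4
```

>>> move_arm --moves '[[[0, 0, -0.04, 0, 0], [0, 0, -0.08, 0, 0], [0, 0, -0.11, 0, 0], [0, 0, -0.125, 0, 0], [0, 0, -0.133, 0, 0]]]'

```text
clock: 8.22
eef_pos: [0.4402, -0.3374, 0.0452]
tool_rot: [0.998, 0.059, -0.0, -0.0]
ft_force: [-0.2, -0.7, -2.2]
grip_width: 0.0488
grasp_force: 63.5
```

```bash
python3 - <<'E'
from h import *
o=monitor.get_obs();print({k:o[k] for k in('eef_pos','tool_rot','ft_force','grip_width')})
ct=snap('top','t4.png');cs=snap('side','s4.png')
cv2.imwrite('pics/v5.png',np.hstack([cv2.resize(x,(400,480),interpolation=cv2.INTER_CUBIC) for x in (ct['color'][130:262,380:490],cs['color'][80:200,300:400+20])])[:,:,::-1])
E
```

```text
{'eef_pos': array([ 0.44019108, -0.33741566,  0.04515328]), 'tool_rot': array([ 9.98256305e-01,  5.90249641e-02, -4.89020570e-04, -4.04829420e-04]), 'ft_force': array([-0.22974623, -0.67246077, -2.17863564]), 'grip_width': 0.04875661558233542}
```

View pics/v5.png

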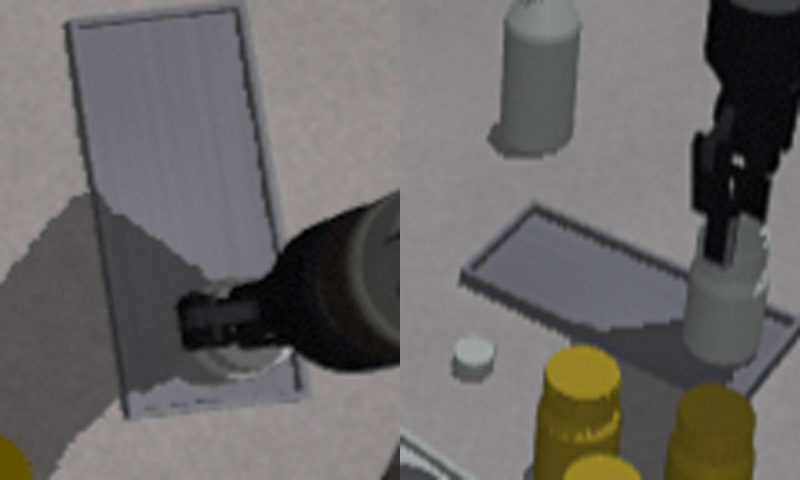

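>>> move_arm --moves '[[[0, 0, -0.003, 0, 0], [0, 0, -0.005, 0, 0], [0, 0, -0.005, 0, 0], [0, 0, -0.005, 0, 50], [0, 0, -0.005, 0, 100]]]'

```text
clock: 8.95
eef_pos: [0.4409, -0.3379, 0.0415]
tool_rot: [0.998, 0.059, 0.0, 0.0]
ft_force: [0.4, -0.3, -0.2]
grip_width: 0.0657
grasp_force: 0.0
```

>>> move_arm --moves '[[[0, 0, 0, 0, 100], [0, 0, 0, 0, 100], [0, 0, 0.04, 0, 100], [0, 0, 0.09, 0, 100], [0, 0, 0.14, 0, 100]]]'

```text
clock: 9.57
eef_pos: [0.4403, -0.3375, 0.1825]
tool_rot: [0.998, 0.059, -0.0, -0.0]
ft_force: [0.9, -0.8, -0.4]
grip_width: 0.0853
grasp_force: 0.0
```

>>> move_arm --moves '[[[0.01, 0.05, 0, 10, 100], [0.02, 0.1, 0, 20, 100], [0.03, 0.15, 0, 30, 100], [0.04, 0.2, 0, 40, 100], [0.05, 0.25, 0, 50, 100]]]'

```text
clock: 10.2
eef_pos: [0.4908, -0.0861, 0.1814]
tool_rot: [0.878, 0.478, 0.0, 0.0]
ft_force: [0.8, -1.0, 0.3]
grip_width: 0.0852
grasp_force: 0.0
```

>>> move_arm --moves '[[[0.01, 0.05, 0, 10, 100], [0.02, 0.1, 0, 20, 100], [0.026, 0.112, 0, 30, 100], [0.026, 0.112, 0, 32, 100], [0.026, 0.112, -0.03, 32, 100]]]'

```text
clock: 10.82
eef_pos: [0.5186, 0.0239, 0.153]
tool_rot: [0.715, 0.699, 0.002, 0.002]
ft_force: [-1.0, -0.8, -1.1]
grip_width: 0.0855
grasp_force: 0.0
```

>>> move_arm --moves '[[[0, 0, -0.025, 0, 100], [0, 0, -0.045, 0, 100], [0, 0, -0.05, 0, 100], [0, 0, -0.05, 0, 100], [0, 0, -0.05, 0, 0]]]'

```text
clock: 11.45
eef_pos: [0.5173, 0.0241, 0.1021]
tool_rot: [0.715, 0.699, 0.001, 0.001]
ft_force: [-0.9, 0.6, -0.2]
grip_width: 0.0697
grasp_force: 0.0
```

>>> move_arm --moves '[[[0, 0, 0, 0, 0], [0, 0, 0, 0, 0], [0, 0, 0, 0, 0], [0, 0, 0, 0, 0]]]'

```text
clock: 11.95
eef_pos: [0.5172, 0.0245, 0.1018]
tool_rot: [0.715, 0.699, 0.001, 0.001]
ft_force: [-0.5, 0.4, 5.8]
grip_width: 0.0239
grasp_force: 58.8
```

>>> move_arm --moves '[[[0, 0, 0.02, 0, 0], [0, 0, 0.06, 0, 0], [0, 0, 0.1, -8, 0], [0.01, -0.04, 0.12, -18, 0], [0.02, -0.09, 0.12, -28, 0]]]'

```text
clock: 12.58
eef_pos: [0.5377, -0.0657, 0.2227]
tool_rot: [0.863, 0.505, 0.001, 0.001]
ft_force: [0.5, 0.4, -1.6]
grip_width: 0.0241
grasp_force: 59.1
```

>>> move_arm --moves '[[[0.01, -0.05, 0, -10, 0], [0.025, -0.1, 0, -20, 0], [0.035, -0.15, 0, -30, 0], [0.05, -0.2, 0, -40, 0], [0.062, -0.253, 0, -50, 0]]]'

```text
clock: 13.2
eef_pos: [0.5984, -0.3198, 0.2197]
tool_rot: [0.996, 0.091, -0.001, -0.001]
ft_force: [1.1, -1.1, -0.8]
grip_width: 0.0244
grasp_force: 59.2
```

>>> move_arm --moves '[[[0, 0, -0.03, -4, 0], [0, 0, -0.06, -4, 0], [0, 0, -0.09, -4, 0], [0, 0, -0.11, -4, 0], [0, 0, -0.114, -4, 0]]]'

```text
clock: 13.82
eef_pos: [0.5965, -0.3176, 0.1036]
tool_rot: [0.998, 0.059, -0.003, -0.002]
ft_force: [0.8, 0.3, -2.7]
grip_width: 0.024
grasp_force: 59.3
```

>>> move_arm --moves '[[[0, 0, -0.001, 0, 0], [0, 0, -0.003, 0, 0], [0, 0, -0.004, 0, 0], [0, 0, -0.004, 0, 0]]]'

```text
clock: 14.32
eef_pos: [0.5987, -0.3187, 0.1035]
tool_rot: [0.998, 0.059, 0.0, 0.0]
ft_force: [0.5, -0.0, -0.3]
grip_width: 0.0244
grasp_force: 59.3
```

```bash
python3 - <<'E'
from h import *
cs=snap('side','s5.png');ct=snap('top','t5.png')
cv2.imwrite('pics/v6.png',np.hstack([cv2.resize(x,(400,480),interpolation=cv2.INTER_CUBIC) for x in (ct['color'][130:262,380:490],cs['color'][80:200,300:400+20])])[:,:,::-1])
E
```

```text
(no output)
```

View pics/v6.png

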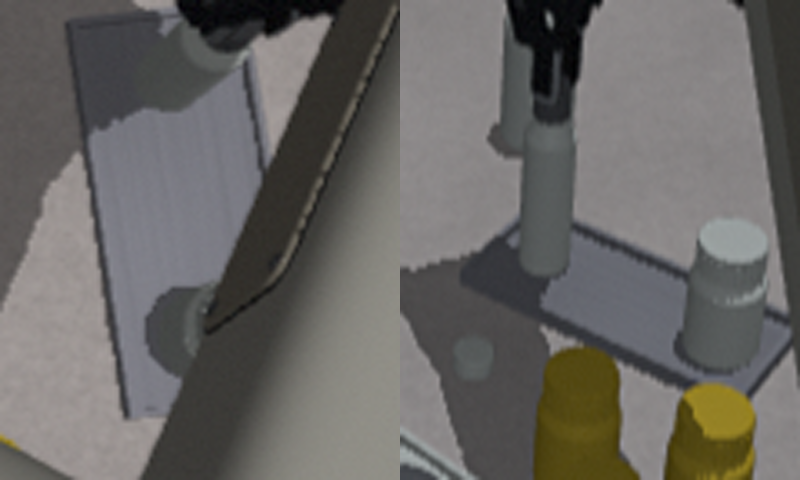

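>>> move_arm --moves '[[[0, 0, -0.001, 0, 0], [0, 0, -0.001, 0, 30], [0, 0, -0.001, 0, 70], [0, 0, -0.001, 0, 100], [0, 0, -0.001, 0, 100]]]'

```text
clock: 15.05
eef_pos: [0.5987, -0.3187, 0.1023]
tool_rot: [0.998, 0.059, 0.0, 0.0]
ft_force: [0.1, -0.6, -0.9]
grip_width: 0.0788
grasp_force: 0.0
```

>>> move_arm --moves '[[[0, 0, 0.03, 0, 100], [0, 0, 0.08, 0, 100], [-0.01, 0.05, 0.1, 10, 100], [-0.02, 0.1, 0.1, 20, 100], [-0.03, 0.15, 0.1, 30, 100]]]'

```text
clock: 15.68
eef_pos: [0.5684, -0.1675, 0.2028]
tool_rot: [0.948, 0.318, 0.001, 0.0]
ft_force: [1.1, -0.4, 0.6]
grip_width: 0.0854
grasp_force: 0.0
```

>>> move_arm --moves '[[[-0.01, 0.055, 0, 10, 100], [-0.02, 0.11, 0, 20, 100], [-0.03, 0.165, 0, 30, 100], [-0.04, 0.22, 0, 40, 100], [-0.051, 0.273, 0, 50, 100]]]'

```text
clock: 16.3
eef_pos: [0.5171, 0.1061, 0.2025]
tool_rot: [0.725, 0.689, 0.001, 0.0]
ft_force: [0.3, -0.5, -0.1]
grip_width: 0.0853
grasp_force: 0.0
```

>>> move_arm --moves '[[[0, 0, 0, 2, 100], [0, 0, -0.02, 2, 100], [0, 0, -0.04, 2, 100], [0, 0, -0.05, 2, 100], [0, 0, -0.05, 2, 100]]]'

```text
clock: 16.92
eef_pos: [0.5172, 0.1036, 0.1515]
tool_rot: [0.715, 0.699, -0.001, -0.0]
ft_force: [-0.5, -1.3, 0.7]
grip_width: 0.0854
grasp_force: 0.0
```

>>> move_arm --moves '[[[0, 0, -0.03, 0, 100], [0, 0, -0.06, 0, 100], [0, 0, -0.072, 0, 100], [0, 0, -0.072, 0, 100], [0, 0, -0.072, 0, 0]]]'

```text
clock: 17.55
eef_pos: [0.5187, 0.1045, 0.0814]
tool_rot: [0.715, 0.699, 0.001, 0.001]
ft_force: [0.1, 0.4, -0.3]
grip_width: 0.0697
grasp_force: 0.0
```

>>> move_arm --moves '[[[0, 0, 0, 0, 0], [0, 0, 0, 0, 0], [0, 0, 0, 0, 0], [0, 0, 0, 0, 0]]]'

```text
clock: 18.05
eef_pos: [0.5188, 0.1046, 0.0814]
tool_rot: [0.715, 0.699, 0.001, 0.001]
ft_force: [0.8, -0.2, 6.3]
grip_width: 0.0313
grasp_force: 58.9
```

>>> move_arm --moves '[[[0, 0, 0.02, 0, 0], [0, 0, 0.06, 0, 0], [0, 0, 0.1, -8, 0], [0, -0.05, 0.12, -18, 0], [0, -0.1, 0.12, -28, 0]]]'

```text
clock: 18.68
eef_pos: [0.5185, 0.0039, 0.2018]
tool_rot: [0.864, 0.504, 0.001, 0.001]
ft_force: [0.5, -0.2, -2.5]
grip_width: 0.0317
grasp_force: 59.8
```

>>> move_arm --moves '[[[0, -0.05, 0, -10, 0], [0, -0.11, 0, -20, 0], [0, -0.17, 0, -30, 0], [0, -0.23, 0, -40, 0], [0, -0.28, 0, -50, 0]]]'

```text
clock: 19.3
eef_pos: [0.5166, -0.2777, 0.1991]
tool_rot: [0.996, 0.09, -0.001, -0.0]
ft_force: [0.2, 0.5, -1.9]
grip_width: 0.0316
grasp_force: 59.8
```

>>> move_arm --moves '[[[0.001, -0.035, 0, -4, 0], [0.001, -0.053, 0, -4, 0], [0.001, -0.053, -0.04, -4, 0], [0.001, -0.053, -0.08, -4, 0], [0.001, -0.053, -0.11, -4, 0]]]'

```text
clock: 19.92
eef_pos: [0.5175, -0.3269, 0.0877]
tool_rot: [0.998, 0.06, -0.001, -0.001]
ft_force: [0.2, -0.2, -1.8]
grip_width: 0.0314
grasp_force: 59.8
```

>>> move_arm --moves '[[[0, 0, -0.003, 0, 0], [0, 0, -0.006, 0, 0], [0, 0, -0.008, 0, 0], [0, 0, -0.009, 0, 0], [0, 0, -0.009, 0, 0]]]'

```text
clock: 20.55
eef_pos: [0.5188, -0.3289, 0.0817]
tool_rot: [0.998, 0.059, 0.0, 0.0]
ft_force: [-0.3, 0.6, -0.9]
grip_width: 0.0314
grasp_force: 60.0
```

>>> move_arm --moves '[[[0, 0, -0.001, 0, 0], [0, 0, -0.001, 0, 30], [0, 0, -0.001, 0, 70], [0, 0, -0.001, 0, 100], [0, 0, -0.001, 0, 100]]]'

```text
clock: 21.18
eef_pos: [0.5183, -0.3284, 0.0796]
tool_rot: [0.998, 0.059, -0.0, -0.0]
ft_force: [-0.3, -0.1, -0.6]
grip_width: 0.0835
grasp_force: 0.0
```

>>> move_arm --moves '[[[0, 0, 0.03, 0, 100], [0, 0, 0.08, 0, 100], [0.005, 0.04, 0.1, 10, 100], [0.01, 0.08, 0.1, 20, 100], [0.02, 0.12, 0.1, 30, 100]]]'

```text
clock: 21.8
eef_pos: [0.5386, -0.2077, 0.1804]
tool_rot: [0.948, 0.318, 0.0, 0.0]
ft_force: [-0.4, 0.1, -0.2]
grip_width: 0.0851
grasp_force: 0.0
```

>>> move_arm --moves '[[[0.01, 0.04, 0, 10, 100], [0.02, 0.08, 0, 20, 100], [0.03, 0.12, 0, 30, 100], [0.04, 0.16, 0, 40, 100], [0.05, 0.2, 0, 50, 100]]]'

```text
clock: 22.42
eef_pos: [0.5886, -0.0073, 0.1798]
tool_rot: [0.725, 0.689, -0.0, -0.0]
ft_force: [0.8, 0.2, -0.3]
grip_width: 0.0853
grasp_force: 0.0
```

>>> move_arm --moves '[[[0.003, 0.016, 0, 10, 100], [0.003, 0.016, -0.03, 20, 100], [0.003, 0.016, -0.06, 27.5, 100], [0.003, 0.016, -0.08, 27.5, 100], [0.003, 0.016, -0.08, 27.5, 100]]]'

```text
clock: 23.05
eef_pos: [0.5897, 0.0074, 0.0979]
tool_rot: [0.543, 0.84, -0.001, -0.002]
ft_force: [0.4, -0.2, 0.6]
grip_width: 0.0851
grasp_force: 0.0
```

```bash
python3 - <<'E'
from h import *
print(monitor.get_obs()['eef_pos'],monitor.get_obs()['tool_rot'])
cs=snap('side','s6.png');ct=snap('top','t6.png')
f=lambda x,w:cv2.resize(x,(w,600),interpolation=cv2.INTER_CUBIC)
cv2.imwrite('pics/v7.png',np.hstack([f(ct['color'][125:245,395:475],400),f(cs['color'][60:180,310:390],400)])[:,:,::-1])
E
```

```text
[0.58966944 0.00741572 0.09791039] [ 0.54268474  0.83993308 -0.00129926 -0.00200124]
```

View pics/v7.png

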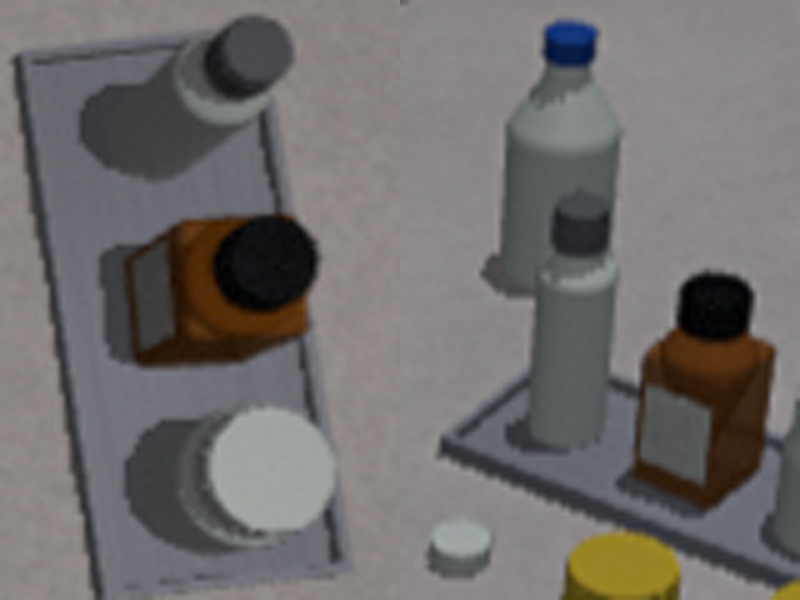

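All three bottles stand upright in the tray. Their cap tops in the top crop are slim (254,55), square (267,262) and jar (272,469).

```bash
python3 - <<'E'
from h import *
from scipy.optimize import least_squares as LS
np.set_printoptions(precision=4,suppress=True)
c=dict(np.load('pics/t6.png.npz'))
T=lambda x,y,z:p2w(c,395+(x+.5)/5-.5,125+(y+.5)/5-.5,z)[:2]
aft=[T(254,55,.141),T(267,262,.119),T(272,469,.085)]
bef=[(.5158,.0252),(.5171,.1044),(.5161,-.0562)]
t0=[(.5172,.0245),(.5188,.1046),(.5175,-.0538)]
t1=[(.5987,-.3187),(.5183,-.3284),(.4405,-.3377)]
for a,b,p,q in zip(aft,bef,t0,t1): print('after',a,'rel',a-q,'before rel',np.array(b)-p)
print('hub corner turn',)
E
```

```text
after [ 0.5962 -0.3193] rel [-0.0025 -0.0006] before rel [-0.0014  0.0007]
after [ 0.5182 -0.3285] rel [-0.0001 -0.0001] before rel [-0.0017 -0.0002]
after [ 0.4395 -0.3389] rel [-0.001  -0.0012] before rel [-0.0014 -0.0024]
hub corner turn
```

>>> move_arm --moves '[[[0.002, 0, -0.03, 0, 100], [0.002, 0, -0.06, 0, 100], [0.002, 0, -0.08, 0, 100], [0.002, 0, -0.09, 0, 100], [0.002, 0, -0.093, 0, 100]]]'

```text
clock: 23.78
eef_pos: [0.5941, 0.0074, 0.0075]
tool_rot: [0.543, 0.84, 0.0, 0.0]
ft_force: [0.2, -0.2, -0.1]
grip_width: 0.0857
grasp_force: 0.0
```

>>> move_arm --moves '[[[0, 0, 0, 0, 100], [0, 0, 0, 0, 60], [0, 0, 0, 0, 50], [0, 0, 0, 0, 50]]]'

```text
clock: 24.28
eef_pos: [0.5937, 0.0074, 0.0073]
tool_rot: [0.543, 0.84, 0.0, 0.0]
ft_force: [-0.7, 0.0, -1.2]
grip_width: 0.0428
grasp_force: 0.0
```

>>> move_arm --moves '[[[-0.001, 0, -0.002, 0, 50], [-0.001, 0, -0.004, 0, 50], [-0.001, 0, -0.006, 0, 50], [-0.001, 0, -0.006, 0, 50]]]'

```text
clock: 24.78
eef_pos: [0.5922, 0.0074, 0.0007]
tool_rot: [0.543, 0.84, -0.0, -0.0]
ft_force: [-0.2, 0.5, -0.1]
grip_width: 0.0428
grasp_force: 0.0
```

>>> move_arm --moves '[[[0, 0, 0, 0, 0], [0, 0, 0, 0, 0], [0, 0, 0, 0, 0], [0, 0, 0, 0, 0], [0, 0, 0, 0, 0]]]'

```text
clock: 25.4
eef_pos: [0.593, 0.0074, 0.0015]
tool_rot: [0.543, 0.84, 0.0, 0.0]
ft_force: [-0.5, -0.9, 4.8]
grip_width: 0.0345
grasp_force: 62.0
```

>>> move_arm --moves '[[[0, 0, 0.02, 0, 0], [0, 0, 0.06, 0, 0], [0, 0, 0.1, 0, 0], [0, 0, 0.15, 0, 0], [0, 0, 0.15, 0, 0]]]'

```text
clock: 26.02
eef_pos: [0.595, 0.0072, 0.1549]
tool_rot: [0.543, 0.84, 0.002, 0.003]
ft_force: [0.2, -0.0, -0.8]
grip_width: 0.0346
grasp_force: 61.4
```

>>> move_arm --moves '[[[-0.02, 0.05, 0, -8, 0], [-0.04, 0.1, 0, -16, 0], [-0.06, 0.155, 0, -24, 0], [-0.08, 0.21, 0, -32, 0], [-0.1, 0.26, 0, -40.5, 0]]]'

```text
clock: 26.65
eef_pos: [0.4902, 0.2682, 0.1486]
tool_rot: [0.801, 0.598, -0.002, -0.0]
ft_force: [0.7, 0.3, -2.4]
grip_width: 0.0343
grasp_force: 61.4
```

>>> move_arm --moves '[[[-0.012, 0.03, 0, 0, 0], [-0.016, 0.047, 0, 0, 0], [-0.016, 0.047, -0.02, 0, 0], [-0.016, 0.047, -0.035, 0, 0], [-0.016, 0.047, -0.035, 0, 0]]]'

```text
clock: 27.28
eef_pos: [0.4754, 0.3126, 0.1137]
tool_rot: [0.8, 0.6, -0.003, -0.0]
ft_force: [0.3, 0.4, -1.1]
grip_width: 0.0344
grasp_force: 61.3
```

>>> move_arm --moves '[[[0, 0, 0, 0, 0], [0, 0, 0, 0, 0]]]'

```text
clock: 27.52
eef_pos: [0.4772, 0.3143, 0.1168]
tool_rot: [0.8, 0.6, 0.001, 0.0]
ft_force: [0.2, -0.1, -1.4]
grip_width: 0.0342
grasp_force: 61.3
```

```bash
python3 - <<'E'
from h import *
o=monitor.get_obs();e=o['eef_pos'];print(e,o['tool_rot'])
cs=snap('side','s7.png');ct=snap('top','t7.png')
f=lambda x:cv2.resize(x,(400,400),interpolation=cv2.INTER_CUBIC)
cv2.imwrite('pics/v8.png',np.hstack([f(ct['color'][150:250,90:190]),f(cs['color'][210:310,130:230])])[:,:,::-1])
E
```

```text
[0.47721727 0.31431855 0.11680441] [8.00083103e-01 5.99888711e-01 7.47160509e-04 6.81816576e-05]
```

View pics/v8.png

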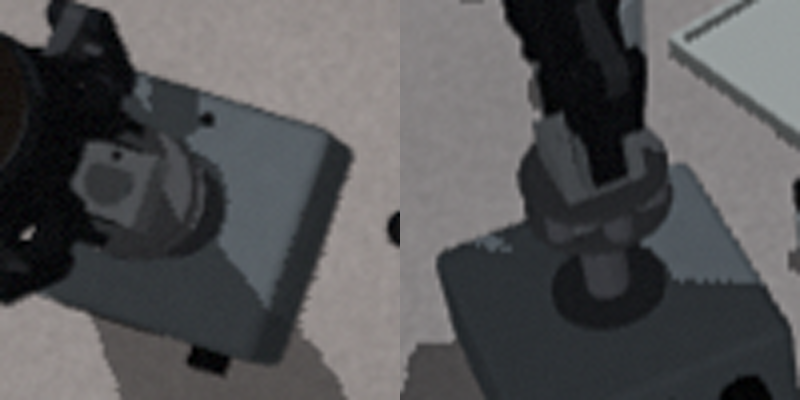

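```bash
python3 - <<'E'
from h import *
cs=dict(np.load('pics/s7.png.npz'));ct=dict(np.load('pics/t7.png.npz'))
S=lambda p:(w2p(cs,p)-[130,210]+.5)*4+[400,0]
T=lambda p:(w2p(ct,p)-[90,150]+.5)*4
for n,p in dict(collar=[.476,.314,.07],shafttop=[.476,.314,.0995],under=[.476,.314,.12],disc=[.476,.314,.144],hubtop=[.476,.314,.164],hx=[.486,.314,.12],hy=[.476,.324,.12]).items(): print(n,S(p),T(p))
E
```

```text
collar [615.81940016 280.37737947] [174.2703193  209.89422799]
shafttop [607.18664165 236.11876694] [154.18950326 201.40868669]
under [600.98170393 204.3071584 ] [139.44794594 195.17935351]
disc [593.49176599 165.90758302] [121.29905928 187.51018671]
hubtop [587.05575894 132.91132325] [105.38508435 180.78542556]
hx [587.07217557 193.46234626] [140.41761171 175.34332479]
hy [583.05075443 216.17457035] [119.46741909 195.19772477]
```

```bash
python3 - <<'E'
from h import *
for f,n in(('side0.png',0),('s7.png',1)):
  g=cv2.imread('pics/'+f).astype(int).mean(2).round().astype(int)
  if n==0:
    for v in range(276,289,3): print(v,g[v,162:204])
  else:
    for v in (278,281,284): print(v,g[v,162:204])
    for v in (252,254,256,258): print(v,g[v,154:204])
cs=dict(np.load('pics/side0.png.npz'))
th=np.linspace(0,2*np.pi,73)
for r,z in((.026,.07),(.033,.12),(.033,.144),(.033,.125)):
  q=np.array([w2p(cs,[.476+r*np.cos(t),.314+r*np.sin(t),z]) for t in th]); print(r,z,q.min(0),q.max(0),q[q[:,0].argmin()],q[q[:,0].argmax()])
E
```

```text
276 [80 80 80 81 81 81 83 75 51 43 43 44 43 46 51 54 54 56 57 55 53 53 54 49
 47 44 45 42 44 43 44 45 45 59 82 82 82 82 83 82 82 81]
279 [80 82 82 81 84 83 62 44 44 42 42 46 44 38 43 51 56 55 56 56 55 53 53 54
 50 45 44 46 44 45 45 42 44 43 58 83 82 83 81 82 81 81]
282 [83 82 84 83 83 79 43 41 44 46 45 42 46 22 25 47 52 55 54 57 56 56 54 53
 46 46 44 45 45 46 46 44 42 36 73 83 82 81 81 81 80 82]
285 [83 82 83 82 83 82 59 43 43 46 46 45 45 44 45 47 43 34 43 46 43 46 45 45
 46 45 45 44 46 46 42 32 39 72 85 82 82 81 82 83 82 81]
288 [82 83 81 81 82 84 83 58 39 38 43 45 46 44 45 45 45 46 45 45 45 46 46 47
 47 47 41 36 30 37 66 82 84 82 79 81 81 80 80 81 81 82]
278 [47 46 48 47 48 49 46 25 24 26 27 24 25 26 53 59 59 59 60 61 60 54 54 53
 49 34 27 25 24 26 26 25 23 25 39 54 90 91 89 89 88 87]
281 [49 49 49 46 49 46 27 24 25 26 25 25 24 25 35 58 60 58 60 60 60 58 55 55
 46 29 26 24 26 29 25 26 22 22 37 48 47 46 50 46 44 45]
284 [48 49 47 49 49 51 32 24 24 26 28 25 25 26 26 26 33 43 43 44 44 37 25 27
 24 25 27 27 25 24 24 24 23 32 49 48 47 48 47 49 49 48]
252 [129 128 129 130 131  98  39  34
[... 589 characters left out ...]
58 [130 130 131 133 134 134  69  35  36  36  37  38  38  38  36  37  48  69
  70  69  71  70  70  61  63  60  48  44  39  38  37  37  37  38  37  37
  40  37  35  39  54  57  49  38  72  88  87  87  87  86]
0.026 0.07 [169.19328438 269.32858599] [197.64233548 290.28550924] [169.19328438 281.82551984] [197.64233548 278.2769579 ]
0.033 0.12 [160.97789487 247.67694591] [198.36835814 274.1829783 ] [160.97789487 263.40488845] [198.36835814 258.9090491 ]
0.033 0.144 [158.77878294 238.1199158 ] [196.81286213 264.5499946 ] [158.77878294 253.79882902] [196.81286213 249.31231222]
0.033 0.125 [160.52577572 245.71127714] [198.0485241  272.20309322] [160.52577572 261.42996242] [198.0485241  256.93581159]
```

>>> move_arm --moves '[[[0.001, 0.0025, -0.008, 0, 0], [0.001, 0.0025, -0.016, 0, 0], [0.001, 0.0025, -0.019, 0, 0], [0.001, 0.0025, -0.022, 0, 0], [0.001, 0.0025, -0.024, 0, 0]]]'

```text
clock: 28.25
eef_pos: [0.4775, 0.3169, 0.0918]
tool_rot: [0.8, 0.6, -0.0, -0.0]
ft_force: [-0.6, 0.4, -1.6]
grip_width: 0.0343
grasp_force: 61.3
```

>>> move_arm --moves '[[[0, 0, -0.001, 0, 0], [0, 0, -0.001, 0, 0], [0, 0, -0.001, 0, 0]]]'

```text
clock: 28.62
eef_pos: [0.4776, 0.3169, 0.0912]
tool_rot: [0.8, 0.6, 0.0, 0.0]
ft_force: [-0.2, -0.5, -2.4]
grip_width: 0.0345
grasp_force: 61.3
```

>>> move_arm --moves '[[[0, 0, -0.003, 0, 0], [0, 0, -0.006, 0, 0], [0, 0, -0.008, 0, 0], [0, 0, -0.01, 0, 0], [0, 0, -0.01, 0, 0]]]'

```text
clock: 29.25
eef_pos: [0.4773, 0.3168, 0.0807]
tool_rot: [0.8, 0.6, -0.0, -0.0]
ft_force: [-0.2, -0.5, -1.6]
grip_width: 0.0343
grasp_force: 61.3
```

>>> move_arm --moves '[[[0, 0, -0.003, 0, 0], [0, 0, -0.006, 0, 0], [0, 0, -0.009, 0, 0], [0, 0, -0.011, 0, 0], [0, 0, -0.011, 0, 0]]]'

```text
clock: 29.88
eef_pos: [0.4773, 0.3167, 0.0697]
tool_rot: [0.8, 0.6, -0.0, -0.0]
ft_force: [0.4, 0.1, -2.0]
grip_width: 0.0344
grasp_force: 61.3
```

Sliding freely, so I'll push down to the seat at about 0.0665.

>>> move_arm --moves '[[[0, 0, -0.001, 0, 0], [0, 0, -0.002, 0, 0], [0, 0, -0.003, 0, 0], [0, 0, -0.004, 0, 0], [0, 0, -0.004, 0, 0]]]'

```text
clock: 30.5
eef_pos: [0.4775, 0.3169, 0.0665]
tool_rot: [0.8, 0.6, 0.0, 0.0]
ft_force: [-1.9, -0.8, 2.9]
grip_width: 0.0346
grasp_force: 61.7
```

>>> move_arm --moves '[[[0, 0, -0.001, 0, 0], [0, 0, -0.002, 0, 0], [0, 0, -0.002, 0, 0]]]'

```text
clock: 30.88
eef_pos: [0.4775, 0.3169, 0.0664]
tool_rot: [0.8, 0.6, 0.001, 0.0]
ft_force: [-3.8, -3.5, 12.0]
grip_width: 0.034
grasp_force: 63.0
```

>>> move_arm --moves '[[[0, 0, 0.002, 0, 0], [0, 0, 0.002, 0, 40], [0, 0, 0.002, 0, 70], [0, 0, 0.002, 0, 100], [0, 0, 0.002, 0, 100]]]'

```text
clock: 31.5
eef_pos: [0.4774, 0.3168, 0.0657]
tool_rot: [0.8, 0.6, -0.0, -0.0]
ft_force: [0.6, -0.1, -0.5]
grip_width: 0.085
grasp_force: 0.0
```

>>> move_arm --moves '[[[0, 0, 0.01, 0, 100], [0, 0, 0.04, 0, 100], [0, 0, 0.09, 0, 100], [0, 0, 0.14, 0, 100], [0, -0.04, 0.14, 0, 100]]]'

```text
clock: 32.12
eef_pos: [0.4806, 0.28, 0.2119]
tool_rot: [0.799, 0.602, 0.006, 0.001]
ft_force: [1.4, -0.5, -0.3]
grip_width: 0.0857
grasp_force: 0.0
```

>>> move_arm --moves '[[[0.002, -0.05, 0, -8, 100], [0.006, -0.1, 0, -16, 100], [0.01, -0.16, 0, -24, 100], [0.014, -0.22, 0, -32, 100], [0.018, -0.28, 0, -40, 100]]]'

```text
clock: 32.75
eef_pos: [0.4957, -0.0049, 0.207]
tool_rot: [0.958, 0.288, 0.001, 0.0]
ft_force: [-0.0, 0.4, -0.2]
grip_width: 0.0856
grasp_force: 0.0
```

```bash
python3 - <<'E'
from h import *
print(monitor.get_obs()['eef_pos'])
cs=snap('side','s8.png');ct=snap('top','t8.png')
f=lambda x:cv2.resize(x,(400,400),interpolation=cv2.INTER_CUBIC)
cv2.imwrite('pics/v9.png',np.hstack([f(ct['color'][150:250,90:190]),f(cs['color'][210:310,130:230])])[:,:,::-1])
E
```

```text
[ 0.49567375 -0.0049487   0.20704723]
```

View pics/v9.png

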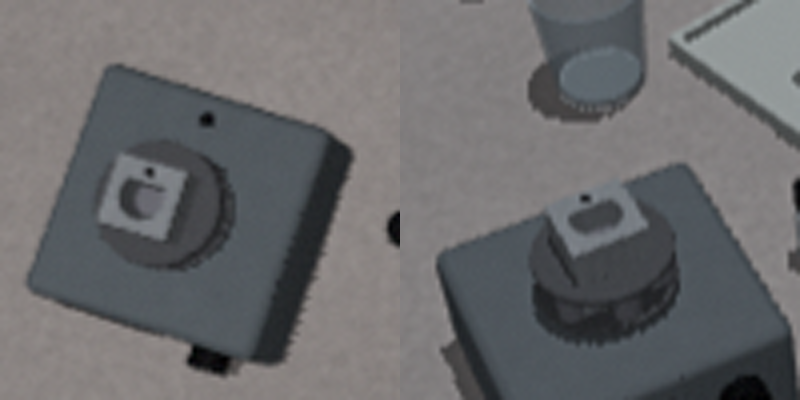

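>>> move_arm --moves '[[[0.004, -0.06, 0, -9, 100], [0.008, -0.12, 0, -18, 100], [0.012, -0.18, 0, -26.7, 100], [0.017, -0.24, 0, -26.7, 100], [0.0225, -0.3, 0, -26.7, 100]]]'

```text
clock: 33.48
eef_pos: [0.5186, -0.3043, 0.2069]
tool_rot: [0.998, 0.062, 0.001, 0.0]
ft_force: [0.6, 0.3, -0.1]
grip_width: 0.0854
grasp_force: 0.0
```

>>> move_arm --moves '[[[0, -0.0235, 0, 0, 100], [0, -0.0235, 0, 0, 100], [0, -0.0235, -0.03, 0, 100], [0, -0.0235, -0.05, 0, 100], [0, -0.0235, -0.05, 0, 100]]]'

```text
clock: 34.1
eef_pos: [0.5173, -0.324, 0.1547]
tool_rot: [0.998, 0.063, -0.002, -0.001]
ft_force: [-0.6, 0.2, 0.2]
grip_width: 0.0855
grasp_force: 0.0
```

>>> move_arm --moves '[[[0, 0, -0.03, 0, 100], [0, 0, -0.06, 0, 100], [0, 0, -0.074, 0, 100], [0, 0, -0.076, 0, 100], [0, 0, -0.076, 0, 100]]]'

```text
clock: 34.72
eef_pos: [0.5189, -0.3269, 0.0814]
tool_rot: [0.998, 0.062, 0.001, 0.001]
ft_force: [-0.6, 0.3, -0.4]
grip_width: 0.0857
grasp_force: 0.0
```

>>> move_arm --moves '[[[0, 0, 0, 0, 0], [0, 0, 0, 0, 0], [0, 0, 0, 0, 0], [0, 0, 0, 0, 0], [0, 0, 0, 0, 0]]]'

```text
clock: 35.35
eef_pos: [0.5186, -0.3274, 0.0811]
tool_rot: [0.998, 0.061, 0.001, 0.001]
ft_force: [-0.5, -0.8, 4.6]
grip_width: 0.0314
grasp_force: 59.2
```

>>> move_arm --moves '[[[0, 0, 0.02, 0, 0], [0, 0, 0.06, 0, 0], [0, 0, 0.1, 8, 0], [0, 0.05, 0.12, 18, 0], [0, 0.1, 0.12, 28, 0]]]'

```text
clock: 35.98
eef_pos: [0.5185, -0.2261, 0.2011]
tool_rot: [0.953, 0.303, 0.001, 0.0]
ft_force: [0.7, -0.5, -2.5]
grip_width: 0.032
grasp_force: 60.0
```

>>> move_arm --moves '[[[0, 0.05, 0, 10, 0], [0, 0.11, 0, 20, 0], [0, 0.17, 0, 30, 0], [0, 0.23, 0, 40, 0], [0, 0.28, 0, 50, 0]]]'

```text
clock: 36.6
eef_pos: [0.5168, 0.0557, 0.1989]
tool_rot: [0.735, 0.679, -0.001, -0.001]
ft_force: [0.6, -0.9, -1.5]
grip_width: 0.0318
grasp_force: 60.0
```

>>> move_arm --moves '[[[0, 0.035, 0, 3.8, 0], [0, 0.0525, 0, 3.8, 0], [0, 0.0525, -0.04, 3.8, 0], [0, 0.0525, -0.08, 3.8, 0], [0, 0.0525, -0.11, 3.8, 0]]]'

```text
clock: 37.22
eef_pos: [0.5166, 0.1048, 0.0877]
tool_rot: [0.715, 0.699, -0.001, -0.001]
ft_force: [-0.8, 0.0, -2.5]
grip_width: 0.0317
grasp_force: 60.0
```

>>> move_arm --moves '[[[0, 0, -0.003, 0, 0], [0, 0, -0.006, 0, 0], [0, 0, -0.008, 0, 0], [0, 0, -0.009, 0, 0], [0, 0, -0.009, 0, 0]]]'

```text
clock: 37.85
eef_pos: [0.5184, 0.1059, 0.0816]
tool_rot: [0.714, 0.7, 0.0, 0.0]
ft_force: [-1.0, -0.1, -1.3]
grip_width: 0.0318
grasp_force: 60.0
```

>>> move_arm --moves '[[[0, 0, -0.001, 0, 0], [0, 0, -0.001, 0, 30], [0, 0, -0.001, 0, 70], [0, 0, -0.001, 0, 100], [0, 0, -0.001, 0, 100]]]'

```text
clock: 38.48
eef_pos: [0.5178, 0.1059, 0.0798]
tool_rot: [0.714, 0.7, -0.0, -0.0]
ft_force: [-0.2, -0.3, -1.1]
grip_width: 0.0835
grasp_force: 0.0
```

>>> move_arm --moves '[[[0, 0, 0.03, 0, 100], [0, 0, 0.08, 0, 100], [0, 0, 0.12, -8, 100], [0.01, -0.05, 0.12, -18, 100], [0.02, -0.1, 0.12, -28, 100]]]'

```text
clock: 39.1
eef_pos: [0.5387, 0.0054, 0.2008]
tool_rot: [0.863, 0.505, 0.001, 0.0]
ft_force: [1.0, -0.0, -0.7]
grip_width: 0.0857
grasp_force: 0.0
```

>>> move_arm --moves '[[[0.01, -0.055, 0, -10, 100], [0.02, -0.11, 0, -20, 100], [0.03, -0.165, 0, -30, 100], [0.04, -0.22, 0, -40, 100], [0.05, -0.275, 0, -50, 100]]]'

```text
clock: 39.72
eef_pos: [0.5881, -0.2709, 0.1998]
tool_rot: [0.996, 0.092, 0.0, -0.0]
ft_force: [1.2, 0.1, 0.1]
grip_width: 0.0856
grasp_force: 0.0
```

>>> move_arm --moves '[[[0.009, -0.0505, 0, -3.8, 100], [0.009, -0.0505, 0, -3.8, 100], [0.009, -0.0505, -0.03, -3.8, 100], [0.009, -0.0505, -0.05, -3.8, 100], [0.009, -0.0505, -0.05, -3.8, 100]]]'

```text
clock: 40.35
eef_pos: [0.5956, -0.3178, 0.1478]
tool_rot: [0.998, 0.062, -0.002, -0.001]
ft_force: [-0.0, 0.5, -0.4]
grip_width: 0.0852
grasp_force: 0.0
```

>>> move_arm --moves '[[[0, 0, -0.03, 0, 100], [0, 0, -0.045, 0, 100], [0, 0, -0.048, 0, 100], [0, 0, -0.048, 0, 100], [0, 0, -0.048, 0, 50]]]'

```text
clock: 40.98
eef_pos: [0.5977, -0.32, 0.1034]
tool_rot: [0.998, 0.062, 0.001, 0.001]
ft_force: [-0.3, 0.0, 0.1]
grip_width: 0.0697
grasp_force: 0.0
```

>>> move_arm --moves '[[[0, 0, 0, 0, 0], [0, 0, 0, 0, 0], [0, 0, 0, 0, 0], [0, 0, 0, 0, 0], [0, 0, 0, 0, 0]]]'

```text
clock: 41.6
eef_pos: [0.5974, -0.32, 0.1028]
tool_rot: [0.998, 0.062, 0.001, 0.0]
ft_force: [0.4, 0.3, 4.4]
grip_width: 0.0237
grasp_force: 58.9
```

>>> move_arm --moves '[[[0, 0, 0.02, 0, 0], [0, 0, 0.06, 0, 0], [0, 0, 0.1, 8, 0], [-0.01, 0.04, 0.12, 18, 0], [-0.02, 0.09, 0.12, 28, 0]]]'

```text
clock: 42.22
eef_pos: [0.5774, -0.2298, 0.2229]
tool_rot: [0.953, 0.303, 0.001, 0.001]
ft_force: [0.8, 0.2, -1.5]
grip_width: 0.0237
grasp_force: 59.2
```

>>> move_arm --moves '[[[-0.01, 0.05, 0, 10, 0], [-0.02, 0.1, 0, 20, 0], [-0.035, 0.15, 0, 30, 0], [-0.05, 0.2, 0, 40, 0], [-0.06, 0.25, 0, 50, 0]]]'

```text
clock: 42.85
eef_pos: [0.5154, 0.0219, 0.2211]
tool_rot: [0.735, 0.678, -0.001, -0.001]
ft_force: [0.9, -0.2, -0.7]
grip_width: 0.0237
grasp_force: 59.2
```

>>> move_arm --moves '[[[0, 0.005, 0, 3.8, 0], [0, 0.005, -0.02, 3.8, 0], [0, 0.005, -0.06, 3.8, 0], [0, 0.005, -0.09, 3.8, 0], [0, 0.005, -0.11, 3.8, 0]]]'

```text
clock: 43.48
eef_pos: [0.5149, 0.0254, 0.1093]
tool_rot: [0.714, 0.7, -0.002, -0.002]
ft_force: [0.2, -1.2, -1.5]
grip_width: 0.024
grasp_force: 59.2
```

>>> move_arm --moves '[[[0, 0, -0.003, 0, 0], [0, 0, -0.006, 0, 0], [0, 0, -0.008, 0, 0], [0, 0, -0.009, 0, 0], [0, 0, -0.009, 0, 0]]]'

```text
clock: 44.1
eef_pos: [0.5172, 0.0254, 0.1034]
tool_rot: [0.714, 0.7, 0.0, 0.0]
ft_force: [-0.8, -1.0, -1.0]
grip_width: 0.0235
grasp_force: 59.2
```

>>> move_arm --moves '[[[0, 0, -0.001, 0, 0], [0, 0, -0.001, 0, 30], [0, 0, -0.001, 0, 70], [0, 0, -0.001, 0, 100], [0, 0, -0.001, 0, 100]]]'

```text
clock: 44.72
eef_pos: [0.5169, 0.0253, 0.1019]
tool_rot: [0.714, 0.7, -0.0, -0.0]
ft_force: [-0.4, 0.1, -0.9]
grip_width: 0.0784
grasp_force: 0.0
```

>>> move_arm --moves '[[[0, 0, 0.03, 0, 100], [0, 0, 0.08, 0, 100], [0, 0, 0.1, -8, 100], [-0.01, -0.05, 0.1, -18, 100], [-0.02, -0.1, 0.1, -28, 100]]]'

```text
clock: 45.35
eef_pos: [0.4971, -0.0752, 0.2024]
tool_rot: [0.863, 0.505, 0.0, 0.0]
ft_force: [0.5, -0.5, -0.3]
grip_width: 0.0854
grasp_force: 0.0
```

>>> move_arm --moves '[[[-0.01, -0.05, 0, -10, 100], [-0.02, -0.1, 0, -20, 100], [-0.03, -0.15, 0, -30, 100], [-0.04, -0.2, 0, -40, 100], [-0.05, -0.25, 0, -50, 100]]]'

```text
clock: 45.98
eef_pos: [0.4465, -0.3262, 0.202]
tool_rot: [0.996, 0.092, 0.0, 0.0]
ft_force: [0.3, -0.0, 0.4]
grip_width: 0.0853
grasp_force: 0.0
```

>>> move_arm --moves '[[[-0.007, -0.014, 0, -3.8, 100], [-0.007, -0.014, -0.03, -3.8, 100], [-0.007, -0.014, -0.07, -3.8, 100], [-0.007, -0.014, -0.1, -3.8, 100], [-0.007, -0.014, -0.1, -3.8, 100]]]'

```text
clock: 46.6
eef_pos: [0.438, -0.3371, 0.0994]
tool_rot: [0.998, 0.062, -0.002, -0.002]
ft_force: [-0.2, -0.6, 0.3]
grip_width: 0.0851
grasp_force: 0.0
```

>>> move_arm --moves '[[[0, 0, -0.03, 0, 100], [0, 0, -0.055, 0, 100], [0, 0, -0.061, 0, 100], [0, 0, -0.061, 0, 100], [0, 0, -0.061, 0, 60]]]'

```text
clock: 47.22
eef_pos: [0.4411, -0.3395, 0.0427]
tool_rot: [0.998, 0.062, 0.001, 0.001]
ft_force: [0.6, -1.2, 0.1]
grip_width: 0.0695
grasp_force: 0.0
```

>>> move_arm --moves '[[[0, 0, 0, 0, 0], [0, 0, 0, 0, 0], [0, 0, 0, 0, 0], [0, 0, 0, 0, 0], [0, 0, 0, 0, 0]]]'

```text
clock: 47.85
eef_pos: [0.441, -0.3391, 0.0429]
tool_rot: [0.998, 0.062, 0.001, 0.001]
ft_force: [-0.6, 1.3, 6.0]
grip_width: 0.049
grasp_force: 60.8
```

>>> move_arm --moves '[[[0, 0, 0.02, 0, 0], [0, 0, 0.07, 0, 0], [0, 0, 0.12, 8, 0], [0.01, 0.03, 0.13, 18, 0], [0.02, 0.07, 0.13, 28, 0]]]'

```text
clock: 48.48
eef_pos: [0.4609, -0.2691, 0.1728]
tool_rot: [0.953, 0.303, 0.001, 0.001]
ft_force: [0.0, 0.6, -3.2]
grip_width: 0.0487
grasp_force: 62.9
```

>>> move_arm --moves '[[[0.01, 0.04, 0, 10, 0], [0.02, 0.08, 0, 20, 0], [0.035, 0.13, 0, 30, 0], [0.045, 0.18, 0, 40, 0], [0.055, 0.2143, 0, 50, 0]]]'

```text
clock: 49.1
eef_pos: [0.5147, -0.0522, 0.171]
tool_rot: [0.734, 0.679, -0.0, -0.0]
ft_force: [0.2, 1.2, -2.7]
grip_width: 0.0485
grasp_force: 62.8
```

>>> move_arm --moves '[[[0, 0, 0, 3.8, 0], [0, 0, -0.04, 3.8, 0], [0, 0, -0.08, 3.8, 0], [0, 0, -0.11, 3.8, 0], [0, 0, -0.12, 3.8, 0]]]'

```text
clock: 49.72
eef_pos: [0.5129, -0.0541, 0.049]
tool_rot: [0.714, 0.7, -0.001, -0.002]
ft_force: [-0.9, -0.1, -3.2]
grip_width: 0.0484
grasp_force: 62.9
```

>>> move_arm --moves '[[[0, 0, -0.003, 0, 0], [0, 0, -0.006, 0, 0], [0, 0, -0.008, 0, 0], [0, 0, -0.009, 0, 0], [0, 0, -0.009, 0, 0]]]'

```text
clock: 50.35
eef_pos: [0.5156, -0.0545, 0.043]
tool_rot: [0.714, 0.7, 0.001, 0.001]
ft_force: [-1.2, -1.1, 2.4]
grip_width: 0.0482
grasp_force: 63.5
```

Contact. Now I'll release, retreat and check.

>>> move_arm --moves '[[[0, 0, 0, 0, 0], [0, 0, 0, 0, 30], [0, 0, 0, 0, 70], [0, 0, 0, 0, 100], [0, 0, 0, 0, 100]]]'

```text
clock: 50.98
eef_pos: [0.5149, -0.0543, 0.0418]
tool_rot: [0.714, 0.7, -0.0, -0.0]
ft_force: [0.3, 0.8, 0.6]
grip_width: 0.0859
grasp_force: 0.0
```

>>> move_arm --moves '[[[0, 0, 0.04, 0, 100], [0, 0, 0.09, 0, 100], [0, 0, 0.15, 0, 100], [-0.04, -0.04, 0.15, 0, 100], [-0.08, -0.08, 0.15, 0, 100]]]'

```text
clock: 51.6
eef_pos: [0.4351, -0.1351, 0.1929]
tool_rot: [0.713, 0.701, 0.0, 0.001]
ft_force: [0.7, -0.8, -0.1]
grip_width: 0.0854
grasp_force: 0.0
```

>>> move_arm --moves '[[[-0.04, -0.04, 0, 0, 100], [-0.07, -0.08, 0, 0, 100], [-0.08, -0.12, 0, 0, 100], [-0.08, -0.16, 0, 0, 100], [-0.08, -0.16, 0, 0, 100]]]'

```text
clock: 52.22
eef_pos: [0.3547, -0.2966, 0.1918]
tool_rot: [0.715, 0.699, -0.0, 0.0]
ft_force: [-0.8, -0.4, 0.4]
grip_width: 0.0856
grasp_force: 0.0
```

```bash
python3 - <<'E'
from h import *
print(monitor.get_obs()['eef_pos'])
cs=snap('side','s9.png');ct=snap('top','t9.png')
f=lambda x:cv2.resize(x,(800,300),interpolation=cv2.INTER_CUBIC)
cv2.imwrite('pics/v10.png',np.vstack([cv2.resize(ct['color'][165:217,208:338],(800,320),interpolation=cv2.INTER_CUBIC),np.hstack([cv2.resize(cs['color'][150:290,130:340],(420,280)),np.zeros((280,380,3),np.uint8)])])[:,:,::-1])
E
```

```text
[ 0.35471003 -0.29658557  0.19176161]
```

View pics/v10.png

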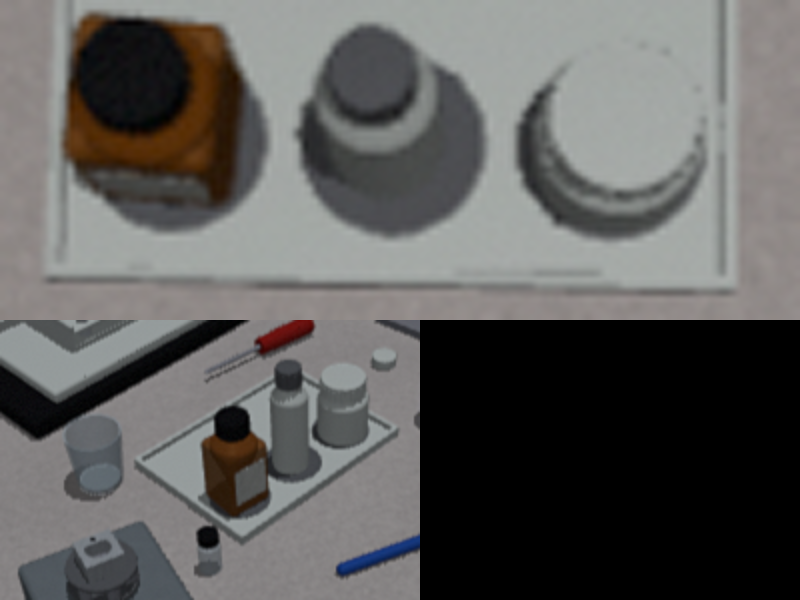

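```bash
python3 - <<'E'
from h import *
np.set_printoptions(precision=4,suppress=True)
c=dict(np.load('pics/t9.png.npz'));k=6.154
for n,x,y,z,p in(('sq',132,77,.119,(.5178,.1046)),('slim',373,75,.141,(.5163,.0246)),('jar',628,117.5,.085,(.5148,-.0553))):
  w=p2w(c,208+(x+.5)/k-.5,165+(y+.5)/k-.5,z)[:2]; print(n,w,w-p)
E
```

```text
sq [0.5188 0.1062] [0.001  0.0016]
slim [0.5148 0.0269] [-0.0015  0.0023]
jar [ 0.5117 -0.0563] [-0.0031 -0.001 ]
```

```bash
python3 -c "
from workcell import job
print(job.job_done())"
```

```text
the job is handed in; nothing more can be done
None
```

The job is handed in: the roller head sits flat on the pump collar with its dot matching the shaft's, and all three bottles are back upright within about 3 mm of their pad centres, finished at about 52 s of the 144 s.

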